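# Pack seven battery cells into a round assembly ring

### The job

Slide the three loose battery cells across the desk through the mouth of the round ring, so that all seven cells stand upright and tightly packed in it like a honeycomb, one in the middle and six around it, and none sticks out past the ring's outer edge. Do not lift or tip over any cell, and leave the multimeter, screwdriver and solder spool where they are.

Things in the scene. Friction and masses are not known exactly. Their poses are not given: they have to be found in the camera images.
- ring: black horseshoe-shaped ring fixed to the desk, no floor (cells stand on the desk): bore radius 72 mm, outer radius 78 mm, 35 mm high; three screw lugs 10 mm high reach 97 mm from the centre at back and sides. Origin: bore centre at desk level, z up; the mouth looks along -x. Packed cells stand at the origin and 46 to 49 mm from it at 30, 90, 150, 210, 270, 330 degrees from +x
- ring_mouth (a point): middle of the ring's only opening, at desk level, 50 mm from the ring's centre along the ring's -x (roughly towards the robot). The mouth is about 103 mm wide, between rounded wall ends at about x = -50, y = +-56 mm in the ring's frame; axes as the ring's
- packed_1_mid (a point): one of the four cells that already stand against the inside of the ring wall, about 48 mm from the ring's centre in direction 270 (its -y side) degrees from the ring's +x; upright cylindrical battery cell, 46 mm diameter, 70 mm high, flat bottom, grey sleeve, metal top; about 0.25 kg, free to slide. Point: its centre, 35 mm above its underside; z is its axis
- packed_2_mid (a point): one of the four cells that already stand against the inside of the ring wall, about 48 mm from the ring's centre in direction 330 degrees from the ring's +x; upright cylindrical battery cell, 46 mm diameter, 70 mm high, flat bottom, grey sleeve, metal top; about 0.25 kg, free to slide. Point: its centre, 35 mm above its underside; z is its axis
- packed_3_mid (a point): one of the four cells that already stand against the inside of the ring wall, about 48 mm from the ring's centre in direction 30 degrees from the ring's +x; upright cylindrical battery cell, 46 mm diameter, 70 mm high, flat bottom, grey sleeve, metal top; about 0.25 kg, free to slide. Point: its centre, 35 mm above its underside; z is its axis
- packed_4_mid (a point): one of the four cells that already stand against the inside of the ring wall, about 48 mm from the ring's centre in direction 90 (its +y side) degrees from the ring's +x; upright cylindrical battery cell, 46 mm diameter, 70 mm high, flat bottom, grey sleeve, metal top; about 0.25 kg, free to slide. Point: its centre, 35 mm above its underside; z is its axis
- loose_1_mid (a point): one of the three cells that stand on the desk outside the ring, in front of its mouth, side by side in any order; upright cylindrical battery cell, 46 mm diameter, 70 mm high, flat bottom, grey sleeve, metal top; about 0.25 kg, free to slide. Point: its centre, 35 mm above its underside; z is its axis
- loose_2_mid (a point): one of the three cells that stand on the desk outside the ring, in front of its mouth, side by side in any order; upright cylindrical battery cell, 46 mm diameter, 70 mm high, flat bottom, grey sleeve, metal top; about 0.25 kg, free to slide. Point: its centre, 35 mm above its underside; z is its axis
- loose_3_mid (a point): one of the three cells that stand on the desk outside the ring, in front of its mouth, side by side in any order; upright cylindrical battery cell, 46 mm diameter, 70 mm high, flat bottom, grey sleeve, metal top; about 0.25 kg, free to slide. Point: its centre, 35 mm above its underside; z is its axis
- multimeter: bystander: orange multimeter, 132x68x39 mm, lying on the desk left of the work; origin at the centre of its underside
- driver_red: bystander: red screwdriver, 153 mm long, lying on the desk right of the work; origin at the centre of its underside
- solder_spool: bystander: solder spool, 52 mm diameter, 34 mm high, standing on the desk to the left of the ring; origin at the centre of its underside
Mind the look-alikes: they are no part of the job. What is shaped like the part that bears packed_1_mid but blue is not meant.

How it is judged (in metres and radians):
On the way:
1. a cell stands in the middle of the ring (within 12 mm of its centre) (horizontal distance between any of packed_1_mid, packed_2_mid, packed_3_mid, packed_4_mid, loose_1_mid, loose_2_mid, loose_3_mid and ring below 0.012 m), for 0.2 s.
At the end, for the whole second after the job is handed in: All seven cells stand upright on the desk (within 0.08 rad) and at rest, each with its axis within 55 mm of the ring's centre (so none sticks out past the ring's outer circle), and one of them within 12 mm of the centre (horizontal distance between any of packed_1_mid, packed_2_mid, packed_3_mid, packed_4_mid, loose_1_mid, loose_2_mid, loose_3_mid and ring below 0.012 m and horizontal distance between each of packed_1_mid, packed_2_mid, packed_3_mid, packed_4_mid, loose_1_mid, loose_2_mid, loose_3_mid and ring below 0.055 m and angle between each of packed_1_mid, packed_2_mid, packed_3_mid, packed_4_mid, loose_1_mid, loose_2_mid, loose_3_mid's own z axis and vertical below 0.08 rad and height (world z) of each of packed_1_mid, packed_2_mid, packed_3_mid, packed_4_mid, loose_1_mid, loose_2_mid, loose_3_mid below 0.04 m and linear speed of each of packed_1, packed_2, packed_3, packed_4, loose_1, loose_2, loose_3 below 0.02 m/s); the robot touches nothing.
It fails at once if a cell is tipped over (leans more than 0.35 rad) (angle between any of packed_1_mid, packed_2_mid, packed_3_mid, packed_4_mid, loose_1_mid, loose_2_mid, loose_3_mid's own z axis and vertical above 0.35 rad).
It fails at once if a cell is lifted (centre more than 55 mm above the desk; it stands at 35 mm) (height (world z) of any of packed_1_mid, packed_2_mid, packed_3_mid, packed_4_mid, loose_1_mid, loose_2_mid, loose_3_mid above 0.055 m).
It fails at once if the multimeter, screwdriver or solder spool is shifted by more than 30 mm (distance of any of multimeter, driver_red, solder_spool from where it was at the start of the episode above 0.03 m).
It also fails if it takes over 72 s, if anything falls off the work surface, if the arm or the gripper's body presses on something with over 40 N, if the wrist force passes 120 N, or if a joint passes its speed limit or range.

### The arm

A 6-joint arm with a two-finger parallel gripper is mounted at the origin on a cart in front of the work surface, level with it; the furniture and walls round the work are solid. World frame = base frame: x ahead of the robot, y to its left, z up, the work surface at z = 0. Lengths are in m, angles in degrees, forces in N, time in s.
With the tool pointing down it reaches from about 0.4 to 0.825 m from the base axis. Payload 7 kg.
Tool frame: the origin (TCP) lies at the centre of the arm's flange, where the gripper is bolted on; the fingertips stand 178 mm ahead of it and the grasp point (between the pads) lies 159 mm ahead of it (tip_reach is the distance from the TCP to the fingertips, in m); z points along the fingers, y is the line along which they close (so a half turn about z gives the same grasp; the last joint's range is limited). The gripper opens to 88 mm and grips with 3 to 60 N. Pads are 19 mm wide; open, the fingers measure 130 mm over their backs; the gripper's body (78 mm by 193 mm) begins 47 mm behind the grasp point.
Start: joints at [-59.066, 20.546, 0.682, 0, -70.136, -16.507], TCP at [0.168, -0.654, 0.405] pointing down, gripper open.
Joint ranges: [-176.03, 176.03], [-82.01, 121.73], [-58.28, 71.71], [-173.87, 95.51], [-174.79, -0.11], [-173.66, 173.66]. Speed limits (degrees/s): [136.94, 136.94, 172.46, 180, 180, 180].

### API

Orientations are given as [roll, pitch, yaw] about the fixed x, y, z axes, in that order (R = Rz(yaw) Ry(pitch) Rx(roll)).
In Python, from plant import * gives the robot as it stands.
- The arm moves only by the shell command python3 -m handwheel 'ROWS'. ROWS is JSON, a list of rows, each a list of 7 numbers: the opening, from -1 (shut) to 1 (fully open), then the shift along the tool's x, y, z as a fraction of full scale, then the turn, a rotation vector about the tool's x, y, z as a fraction of full scale. A call has 1 to 5 rows; each row shifts and turns the commanded pose from where the row before left it, along the tool's axes as they then stand; what a row does not reach is not made up. Full scale, the value 1, is 0.025 m for a shift and 6 degrees for a turn. A row lasts 1/8 s, in which the tool goes at most 62.5 mm and 10.7 degrees, less where a joint would pass 70% of its speed; a pose out of reach is approached as far as the arm can. A call with a number of a shift or a turn outside -1 to 1 is refused whole. A call with a gripper value outside its range is refused whole. The fingers move at their own pace and stop on an object; the grip force is fixed at half the most. Time passes only in rows, so rows that do not move let the fingers close. It gives the time, the measured TCP pose, the force, the opening and the grip force at its end, in the units of the state.
- get_obs(): the state, without advancing time (a new reading comes with each control period).
- snapshot(name): name is "side" or "top" or "wrist"; returns a dict with "color" (400x640x3 uint8, red, green, blue), "fx", "fy", "cx", "cy" (pixels), "k1" (the pictures are not rectified: a ray, as slopes to the right and down, at radius r is drawn at 1 + k1 r^2 times it, then the intrinsics apply), "R" (3x3) and "t" (3): a world point X has camera coordinates R X + t; the wrist camera has in their place "tool_from_camera" (4x4, takes a point from camera to tool coordinates, whose origin is the TCP and whose axes are the flange's). Camera axes: x right, y down, z forward; pixel columns grow to the right and rows downward; lengths in m; the calibration is good to about 2 mm. A picture is of the moment at which its call begins: read the wrist's pose just before it. There is no depth.
- close_job(): hands the job in; it is judged then, once.
The state is a dict: "clock": time; "joint_pos": joint angles; "qvel": joint speeds; "tau": joint torques, N m; "tool_pos": TCP position; "orientation": TCP orientation; "force": force on the tool from outside, world axes, zero at the start; "moment": the same for the moment, N m; "opening": finger opening in m; "gripper_force": force on a finger pad.
Only numpy, scipy, OpenCV 4.12 (cv2) and the standard library are available. Lean on these libraries where they do the work, as an engineer would, in place of code of your own. Each camera call takes 0.05 s, during which the arm holds its last target. There are 200 camera calls.

## Working session

There is one attempt and no reset: what is moved stays moved. The work goes in short steps, Python scripts to look and compute and a shell command to move; the robot and the scene stay as the last step left them, time stands still between calls to the robot, and variables do not carry over. Pictures are saved under pics/ and viewed, at most 10 in all, crops included, and the job is handed in when it is done.

```bash
ls; mkdir -p pics
python3 - <<'E'
from plant import *
import cv2
o=get_obs();print(o)
for n in("top","side"):
    s=snapshot(n);cv2.imwrite(f"pics/{n}0.png",s["color"][:,:,::-1])
    print(n,{k:v for k,v in s.items() if k!="color"})
E
```

```text
pics
{'clock': 0.0, 'joint_pos': array([-5.90658262e+01,  2.05900758e+01,  6.34928191e-01, -2.06742874e-02,
       -7.01361241e+01, -1.65076359e+01]), 'qvel': array([-0.03490338,  0.06059168, -0.11427003, -0.06234374, -0.01648447,
        0.0886943 ]), 'tau': array([ 5.15685842e-04, -5.82707334e+01,  2.93053633e+01,  6.99657887e+00,
        6.85199499e-03, -1.77102997e-04]), 'tool_pos': array([ 0.16812919, -0.65352484,  0.40374482]), 'orientation': array([ 1.79906967e+02, -7.30254064e-03, -1.65580496e+02]), 'force': array([-0.93951701,  0.92409084, -0.69698666]), 'moment': array([-0.03787733, -0.01389448,  0.02945339]), 'gripper_force': 0.0, 'opening': 0.08779421384502174}
top {'fx': 478.9688188505365, 'fy': 478.9688188505365, 'cx': 314.76399194929706, 'cy': 198.26135336565935, 'k1': -0.03777195593558284, 'R': array([[-0.0264925 , -0.99960664, -0.00920347],
       [-0.99381047,  0.02733025, -0.10767455],
       [ 0.10788372,  0.00629393, -0.9941436 ]]), 't': array([5.98955592e-04, 5.61705625e-01, 1.53123357e+00])}
side {'fx': 461.4173141283428, 'fy': 461.4173141283428, 'cx': 316.60800142969873, 'cy': 197.29299584541698, 'k1': 0.035178515122667016, 'R': array([[ 0.99996685,  0.00750972,  0.00314608],
       [ 0.00650647, -0.50473112, -0.86325208],
       [-0.00489485,  0.86324394, -0.50476325]]), 't': array([-0.54505682,  0.05905116,  1.20493237])}
```

View pics/top0.png

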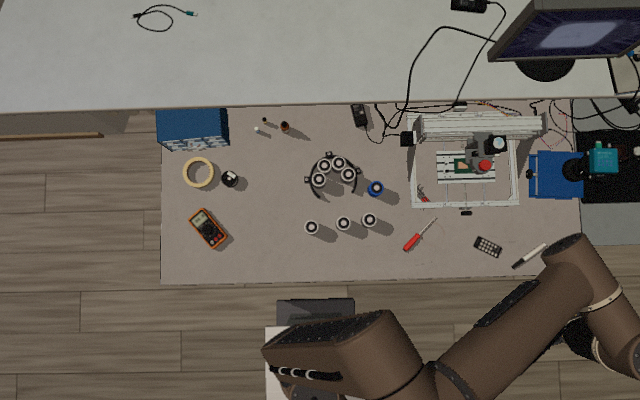

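View pics/side0.png

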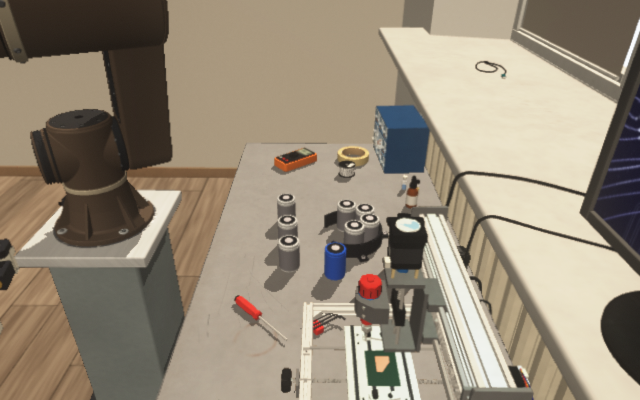

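The top view shows the ring around (333,178) with packed tops at about (319,180), (324,165), (339,162) and (349,174). The loose tops are at (311,227), (344,223) and (369,219), and the blue decoy is at (375,187). The spool is at (230,179) and the red driver at (415,238). Next I'll measure these positions.

```bash
cat > h.py <<'E'
from plant import *
import cv2, numpy as np
def ray(s,uv,z,R=None,t=None):
    R=s["R"] if R is None else R; t=s["t"] if t is None else t
    K=np.array([[s["fx"],0,s["cx"]],[0,s["fy"],s["cy"]],[0,0,1]])
    p=cv2.undistortPoints(np.float64(uv).reshape(-1,1,2),K,np.array([s["k1"],0,0,0]),None,None).reshape(-1,2)
    d=np.c_[p,np.ones(len(p))]@R; c=-R.T@t
    return c+d*((z-c[2])/d[:,2])[:,None]
def cells(s,box=(296,145,392,242),thr=150):
    """bright, unsaturated cell tops inside box -> world xy at z=.07"""
    x0,y0,x1,y1=box; a=s["color"][y0:y1,x0:x1]
    a=cv2.resize(a,None,fx=4,fy=4,interpolation=cv2.INTER_CUBIC)
    hsv=cv2.cvtColor(a,cv2.COLOR_RGB2HSV)
    m=((hsv[...,2]>thr)&(hsv[...,1]<40)).astype(np.uint8)
    out=[]
    for c in cv2.findContours(m,cv2.RETR_EXTERNAL,cv2.CHAIN_APPROX_NONE)[0]:
        (u,v),r=cv2.minEnclosingCircle(c)
        if 3<r/4<11: out.append([(u+.5)/4-.5+x0,(v+.5)/4-.5+y0,r/4,cv2.contourArea(c)/16])
    return np.array(out),a,m
E
python3 - <<'E'
from h import *
s=snapshot("top")
for thr in(170,200):
    o,a,m=cells(s,thr=thr)
    print(thr);print(np.c_[o,ray(s,o[:,:2],.07)[:,:2]].round(3))
hsv=cv2.cvtColor(a,cv2.COLOR_RGB2HSV)
cv2.imwrite("pics/crop0.png",np.hstack([a[:,:,::-1],cv2.cvtColor(m*255,cv2.COLOR_GRAY2BGR)]))
E
```

```text
170
[[ 3.05125e+02  2.24875e+02  3.40000e+00  2.40600e+00  4.74000e-01
   1.80000e-02]
 [ 3.66375e+02  2.21000e+02  5.72400e+00  5.68800e+00  4.80000e-01
  -1.76000e-01]
 [ 3.32875e+02  1.63625e+02  3.33500e+00  2.62500e+00  6.67000e-01
  -7.60000e-02]]
200Traceback (most recent call last):
  File "<stdin>", line 5, in <module>
IndexError: too many indices for array: array is 1-dimensional, but 2 were indexed
```

Run:
```python
from h import *
s=snapshot("top")
a=cv2.resize(s["color"][145:245,296:392],None,fx=6,fy=6,interpolation=cv2.INTER_CUBIC)
cv2.imwrite("pics/crop0.png",a[:,:,::-1])
g=cv2.GaussianBlur(cv2.cvtColor(a,cv2.COLOR_RGB2GRAY),(0,0),2)
c=cv2.HoughCircles(g,cv2.HOUGH_GRADIENT_ALT,1,50,param1=150,param2=.6,minRadius=20,maxRadius=60)
c=c[0] if c is not None else np.zeros((0,3))
uv=(c[:,:2]+.5)/6-.5+[296,145]
print(np.c_[uv,c[:,2]/6,ray(s,uv,.07)[:,:2]].round(3))
```

```text
[[ 3.18417e+02  1.79083e+02  7.23300e+00  6.18000e-01 -2.80000e-02]
 [ 3.47917e+02  1.74250e+02  7.24200e+00  6.31000e-01 -1.23000e-01]
 [ 3.38917e+02  1.62583e+02  7.31300e+00  6.70000e-01 -9.50000e-02]
 [ 3.68917e+02  2.19083e+02  7.28600e+00  4.86000e-01 -1.84000e-01]
 [ 3.23750e+02  1.64250e+02  7.76700e+00  6.66000e-01 -4.60000e-02]
 [ 3.10917e+02  2.26083e+02  7.41300e+00  4.69000e-01 -0.00000e+00]
 [ 3.43250e+02  2.22083e+02  5.43200e+00  4.79000e-01 -1.03000e-01]
 [ 3.10917e+02  2.26083e+02  5.47300e+00  4.69000e-01 -0.00000e+00]
 [ 3.18417e+02  1.79083e+02  5.36300e+00  6.18000e-01 -2.80000e-02]
 [ 3.47917e+02  1.74250e+02  5.35500e+00  6.31000e-01 -1.23000e-01]
 [ 3.68917e+02  2.19083e+02  5.44700e+00  4.86000e-01 -1.84000e-01]
 [ 3.23750e+02  1.64250e+02  5.98600e+00  6.66000e-01 -4.60000e-02]
 [ 3.38917e+02  1.62583e+02  5.29500e+00  6.70000e-01 -9.50000e-02]
 [ 3.43250e+02  2.22083e+02  7.42500e+00  4.79000e-01 -1.03000e-01]
 [ 3.75417e+02  1.87250e+02  6.64800e+00  5.87000e-01 -2.09000e-01]
 [ 3.23750e+02  1.64250e+02  4.32300e+00  6.66000e-01 -4.60000e-02]]
```

View pics/crop0.png

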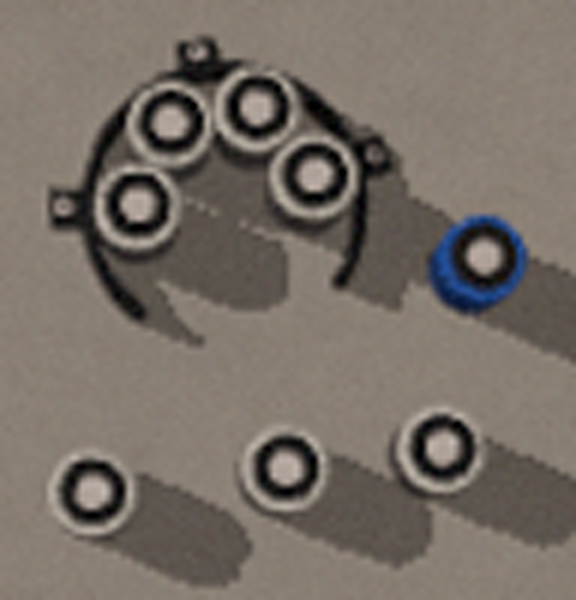

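The crop shows the four packed cells clearly, with the mouth facing the robot and slightly right. The wall ends are at crop (140,318) and (340,283), and the lugs at (65,207), (200,52) and (375,152). I'll fit the ring's pose and write a helper that works in the ring frame.

```bash
cat >> h.py <<'E'
C=np.array([.6245,-.0755]); YAW=7.8
def rf(p):  # world xy -> ring frame, mm
    a=np.radians(YAW); return 1000*(np.atleast_2d(p)[:,:2]-C)@np.array([[np.cos(a),-np.sin(a)],[np.sin(a),np.cos(a)]])
def where():
    o=get_obs(); t=o["tool_pos"]
    # tool x=-ring x, tool y=ring y when yaw=YAW-180; moves are in the tool frame
    print("t",round(o["clock"],2),"ring",rf(t)[0].round(1),"tip z",round(1000*(t[2]-.178),1),"rpy",o["orientation"].round(2),"open",round(1000*o["opening"],1),"F",o["force"].round(1))
def hough(s,box=(296,145,392,245),k=6):
    x0,y0,x1,y1=box
    a=cv2.resize(s["color"][y0:y1,x0:x1],None,fx=k,fy=k,interpolation=cv2.INTER_CUBIC)
    g=cv2.GaussianBlur(cv2.cvtColor(a,cv2.COLOR_RGB2GRAY),(0,0),2)
    c=cv2.HoughCircles(g,cv2.HOUGH_GRADIENT_ALT,1,60,param1=150,param2=.6,minRadius=27,maxRadius=55)
    c=c.reshape(-1,c.shape[-1]) if c is not None else np.zeros((0,3))
    uv=(c[:,:2]+.5)/k-.5+[x0,y0]
    return uv,ray(s,uv,.07)
E
python3 - <<'E'
from h import *
where()
s=snapshot("top")
lug=(np.array([[65,207],[200,52],[375,152]])+.5)/6-.5+[296,145]
ends=(np.array([[140,318],[340,283]])+.5)/6-.5+[296,145]
print("lugs",rf(ray(s,lug,.010)).round(1).tolist(),"ends",rf(ray(s,ends,.035)).round(1).tolist())
print(rf(hough(s)[1]).round(1))
E
python3 -m handwheel '[[1,0,0,0,0,0,1],[1,0,0,0,0,0,0.1],[1,0,0,0,0,0,0]]'; python3 -c "from h import *;where()"
```

```text
t 0.2 ring [-530.6 -510.8] tip z 226.1 rpy [ 1.7994e+02 -1.0000e-02 -1.6558e+02] open 87.4 F [ 0.3 -0.1 -0. ]
lugs [[15.7, 85.7], [89.5, -2.3], [18.1, -88.6]] ends [[-54.6, 55.3], [-53.5, -54.8]]
[[  42.7   23. ]
 [   1.4   47.1]
 [-151.5   -7.2]
 [  41.9  -25. ]
 [   1.8  -49.5]
 [-151.8  -89.9]
 [   1.4   47.1]
 [  42.7   23. ]
 [-143.8   97.7]
 [-151.8  -89.9]
 [-151.5   -7.2]
 [   1.8  -49.5]
 [  41.9  -25. ]
 [-143.8   97.7]]
clock: 0.62
tool_pos: [0.1682, -0.6537, 0.4046]
orientation: [180.0, -0.0, -172.1]
force: [0.8, 0.6, -0.3]
opening: 0.0878
gripper_force: 0.0
t 0.62 ring [-530.6 -510.9] tip z 226.6 rpy [ 179.99   -0.   -172.06] open 87.8 F [ 0.8  0.6 -0.3]
```

```bash
for i in 1 2; do :; done
python3 -m handwheel '[[-0.545,-0.65,1,0,0,0,0],[-0.545,-0.65,1,0,0,0,0],[-0.545,-0.65,1,0,0,0,0],[-0.545,-0.65,1,0,0,0,0],[-0.545,-0.65,1,0,0,0,0]]' | tail -5
python3 -m handwheel '[[-0.545,-0.65,1,0,0,0,0],[-0.545,-0.65,1,0,0,0,0],[-0.545,-0.65,1,0,0,0,0],[-0.545,-0.65,1,0,0,0,0],[-0.545,-0.65,1,0,0,0,0]]' >/dev/null
python3 -c "from h import *;where()"
```

```text
tool_pos: [0.2319, -0.5179, 0.4048]
orientation: [-180.0, 0.0, -172.1]
force: [0.9, -0.3, -0.5]
opening: 0.0431
gripper_force: 0.0
t 1.88 ring [-367.8 -260. ] tip z 226.9 rpy [-1.7998e+02  2.0000e-02 -1.7207e+02] open 19.6 F [-0.1  0.3 -0.6]
```

```bash
python3 -m handwheel '[[-0.545,-0.65,1,0,0,0,0],[-0.545,-0.65,1,0,0,0,0],[-0.545,-0.65,1,0,0,0,0],[-0.545,-0.65,1,0,0,0,0],[-0.545,-0.65,1,0,0,0,0]]' >/dev/null
python3 -m handwheel '[[-0.545,-0.65,1,0,0,0,0],[-0.545,-0.65,1,0,0,0,0],[-0.545,-0.65,1,0,0,0,0],[-0.545,-0.65,1,0,0,0,0],[-0.545,-0.65,1,0,0,0,0]]' >/dev/null
python3 -m handwheel '[[-0.545,0,0,1,0,0,0],[-0.545,0,0,1,0,0,0],[-0.545,0,0,1,0,0,0],[-0.545,0,0,1,0,0,0],[-0.545,0,0,0,0,0,0]]' >/dev/null
python3 - <<'E'
from h import *
where()
s=snapshot("wrist");cv2.imwrite("pics/w1.png",s["color"][:,:,::-1]);print(s["tool_from_camera"].round(3))
E
```

```text
t 3.75 ring [-206.5  -10.8] tip z 125.5 rpy [ 180.     -0.19 -172.11] open 19.6 F [-0.3 -0.1  0.2]
[[ 0.    -0.962 -0.274  0.074]
 [ 1.     0.     0.    -0.001]
 [-0.    -0.274  0.962  0.02 ]
 [ 0.     0.     0.     1.   ]]
```

View pics/w1.png

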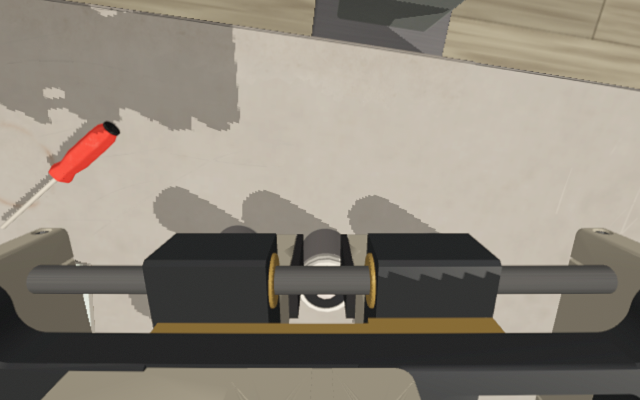

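The wrist view shows cell B centred in the finger gap at about (322,297). Next I'll lower the tool and push.

```bash
python3 -m handwheel '[[-0.545,0,0.14,1,0,0,0],[-0.545,0,0,1,0,0,0],[-0.545,0,0,1,0,0,0],[-0.545,0,0,1,0,0,0],[-0.545,0,0,0.4,0,0,0]]' >/dev/null
python3 -m handwheel '[[-0.545,-0.3,0,0,0,0,0],[-0.545,-0.3,0,0,0,0,0],[-0.545,-0.2,0,0,0,0,0],[-0.545,-0.2,0,0,0,0,0],[-0.545,-0.2,0,0,0,0,0]]' >/dev/null
python3 -c "from h import *;where()"
python3 -m handwheel '[[-0.545,-0.3,0.02,0,0,0,0],[-0.545,-0.3,0.02,0,0,0,0],[-0.545,-0.3,0.02,0,0,0,0],[-0.545,-0.3,0.02,0,0,0,0],[-0.545,-0.3,0.02,0,0,0,0]]' >/dev/null
python3 - <<'E'
from h import *
where()
s=snapshot("top"); uv,p=hough(s); print(np.c_[uv,rf(p)].round(1))
E
```

```text
t 5.05 ring [-176.6   -7.4] tip z 16.6 rpy [ 1.800e+02 -1.400e-01 -1.722e+02] open 19.8 F [-5.9 -0.8  5.6]
t 5.67 ring [-139.3   -4.9] tip z 16.5 rpy [-180.     -0.18 -172.2 ] open 19.8 F [-6.1 -1.3  5.3]
[[ 324.2  165.4   41.    22.2]
 [ 318.4  178.8    1.5   47.6]
 [ 338.8  162.6   42.5  -25.1]
 [ 376.8  187.2  -55.8 -131.1]
 [ 348.4  173.6    2.3  -49.6]
 [ 318.4  178.8    1.5   47.6]
 [ 324.2  165.4   41.    22.2]
 [ 338.8  162.6   42.5  -25.1]
 [ 348.4  173.6    2.3  -49.6]
 [ 348.4  173.6    2.3  -49.6]]
```

```bash
python3 -m handwheel '[[-0.545,-0.3,0.02,0,0,0,0],[-0.545,-0.3,0.02,0,0,0,0],[-0.545,-0.3,0.02,0,0,0,0],[-0.545,-0.3,0.02,0,0,0,0],[-0.545,-0.3,0.02,0,0,0,0]]' >/dev/null
python3 -c "from h import *;where()"
python3 -m handwheel '[[-0.545,-0.3,0.02,0,0,0,0],[-0.545,-0.3,0.02,0,0,0,0],[-0.545,-0.3,0,0,0,0,0],[-0.545,-0.3,0,0,0,0,0],[-0.545,-0.3,0,0,0,0,0]]' >/dev/null
python3 - <<'E'
from h import *
where()
for n in("top","side"):
    s=snapshot(n)
    if n=="side": cv2.imwrite("pics/s2.png",cv2.resize(s["color"][150:330,200:460,::-1],None,fx=3,fy=3))
    else: uv,p=hough(s); print(np.c_[uv,rf(p)].round(1))
E
```

```text
t 6.35 ring [-100.3   -2.1] tip z 16.6 rpy [ 180.     -0.   -172.17] open 19.9 F [-1.5 -0.6  0.6]
t 6.97 ring [-62.8  -1.2] tip z 16.7 rpy [ 180.     -0.   -172.17] open 19.8 F [-1.7 -0.3  0.1]
[[ 369.6  219.1 -152.   -91. ]
 [ 310.2  226.1 -143.3   97.6]
 [ 369.6  219.1 -152.   -91. ]
 [ 310.2  226.1 -143.3   97.6]]
```

View pics/s2.png

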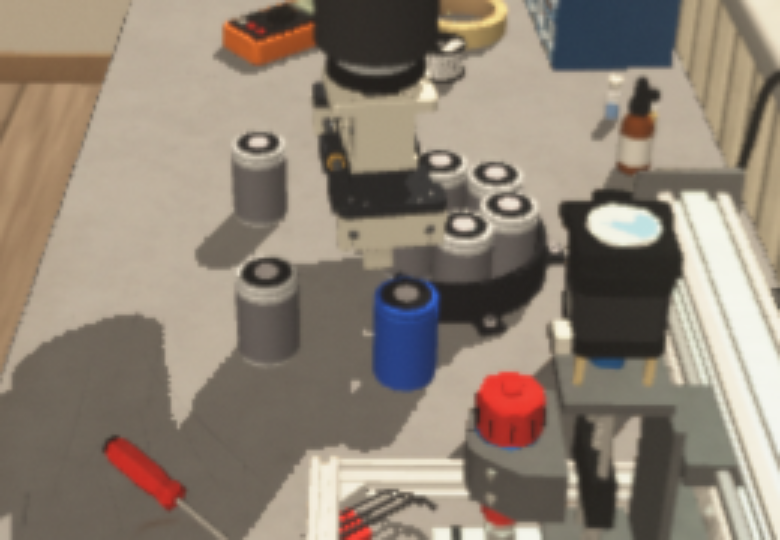

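```bash
python3 -m handwheel '[[-0.545,-0.3,0,0,0,0,0],[-0.545,-0.3,0,0,0,0,0],[-0.545,-0.3,0,0,0,0,0],[-0.545,-0.3,0,0,0,0,0],[-0.545,-0.1,0,0,0,0,0]]' >/dev/null
python3 -c "from h import *;where()"
python3 -m handwheel '[[-0.545,0.5,0,0,0,0,0],[-0.545,1,0,0,0,0,0],[-0.545,1,0,0,0,0,0],[-0.545,0.5,0,-1,0,0,0],[-0.545,0,0,-1,0,0,0]]' >/dev/null
python3 -m handwheel '[[1,0.4,1,-1,0,0,0],[1,0.4,1,-1,0,0,0],[1,0.4,1,0,0,0,0],[1,0.4,0.8,0,0,0,0],[1,0,0,0,0,0,0]]' >/dev/null
python3 - <<'E'
from h import *
where()
s=snapshot("top"); uv,p=hough(s); print(np.c_[uv,rf(p)].round(1))
cv2.imwrite("pics/t3.png",cv2.resize(s["color"][145:245,296:392,::-1],None,fx=5,fy=5))
E
```

```text
t 7.7 ring [-30.3  -1.2] tip z 16.6 rpy [-180.     -0.   -172.17] open 20.0 F [-4.1  0.9  2.9]
t 8.95 ring [-146.9   94.5] tip z 117.1 rpy [ 1.7996e+02  1.0000e-01 -1.7206e+02] open 64.0 F [0.5 0.8 0.1]
[[ 333.4  176.4    1.1   -0.8]
 [ 318.8  178.1    3.4   46.2]
 [ 348.1  174.1    0.9  -48.3]
 [ 368.9  219.4 -152.7  -88.7]
 [ 323.8  165.1   42.3   23.6]
 [ 375.8  186.9  -54.2 -128.2]
 [ 338.6  162.4   43.1  -24.7]
 [ 348.1  174.1    0.9  -48.3]
 [ 338.6  162.4   43.1  -24.7]
 [ 368.9  219.4 -152.7  -88.7]
 [ 333.4  176.4    1.1   -0.8]
 [ 323.8  165.1   42.3   23.6]
 [ 318.8  178.1    3.4   46.2]
 [ 336.4  210.8 -108.9    8. ]]
```

```bash
python3 -m handwheel '[[1,-0.12,0.12,0.9,0,0,0],[1,0,0,0.9,0,0,0],[1,0,0,1,0,0,0],[1,0,0,1,0,0,0],[1,0,0,0.15,0,0,0]]' >/dev/null
python3 -c "from h import *;where()"
python3 -m handwheel '[[-1,0,0,0,0,0,0],[-1,0,0,0,0,0,0],[-1,0,0,0,0,0,0],[-1,0,0,0,0,0,0],[-1,0,0,0,0,0,0]]' |tail -2
python3 -m handwheel '[[-1,0,-0.4,0,0,0,0],[-1,0,-0.5,0,0,0,0],[-1,-0.2,-0.5,0,0,0,0],[-1,-0.3,-0.5,0,0,0,0],[-1,-0.4,-0.5,0,0,0,0]]' |tail -2
python3 -m handwheel '[[-1,-0.3,-0.4,0,0,0,0],[-1,-0.2,-0.1,0,0,0,0],[-1,0,0,0,0,0,0],[0.3,0,0,0,0,0,0],[0.3,0,0,0,0,0,0]]' |tail -2
python3 -c "from h import *;where()"
```

```text
t 9.62 ring [-143.4   96. ] tip z 16.5 rpy [-1.7995e+02 -1.7000e-01 -1.7222e+02] open 87.7 F [0.6 0.1 0.3]
opening: 0.0455
gripper_force: 30.0
opening: 0.0455
gripper_force: 30.0
opening: 0.0558
gripper_force: 0.0
t 11.5 ring [-108.1   23.6] tip z 17.6 rpy [-1.7999e+02 -3.0000e-02 -1.7221e+02] open 55.8 F [-0.1 -1.  -0.6]
```

```bash
python3 -m handwheel '[[0.3,0,0,0,0,0,0],[0.3,0.5,0,0,0,0,0],[0.3,0.6,0,0,0,0,0],[0.3,0.6,0,0,0,0,0],[0.3,0.2,0,0,0,0,0]]' |tail -2
python3 -m handwheel '[[-0.545,0,0,0,0,0,0],[-0.545,0,0,0,0,0,0],[-0.545,0,0,0,0,0,0],[-0.545,-0.2,0,0,0,0,0],[-0.545,-0.2,0,0,0,0,0]]' |tail -2
python3 -m handwheel '[[-0.545,-0.2,0.02,0,0,0,0],[-0.545,-0.2,0,0,0,0,0],[-0.545,-0.3,0,0,0,0,0],[-0.545,-0.3,0,0,0,0,0],[-0.545,-0.3,0,0,0,0,0]]' |tail -2
python3 -c "from h import *;where()"
python3 -m handwheel '[[-0.545,-0.3,0,0,0,0,0],[-0.545,-0.3,0,0,0,0,0],[-0.545,-0.3,0,0,0,0,0],[-0.545,-0.2,0,0,0,0,0],[-0.545,0,0,0,0,0,0]]' |tail -2
python3 -c "from h import *;where()"
```

```text
opening: 0.0572
gripper_force: 0.0
opening: 0.0206
gripper_force: 1.2
opening: 0.0202
gripper_force: 1.6
t 13.38 ring [-112.3   24.8] tip z 17.8 rpy [ 1.8000e+02  1.0000e-02 -1.7218e+02] open 20.2 F [-1.   0.4  0.4]
opening: 0.0199
gripper_force: 0.0
t 14.0 ring [-84.8  24.9] tip z 17.9 rpy [-1.8000e+02  4.0000e-02 -1.7217e+02] open 19.9 F [ 0.5  0.5 -0.3]
```

```bash
python3 -m handwheel '[[-0.545,-0.2,0,0,0,0,0],[-0.545,-0.2,0,0,0,0,0],[-0.545,-0.15,0,0,0,0,0],[-0.545,0,0,0,0,0,0]]' |tail -2
python3 -c "from h import *;where()"
python3 -m handwheel '[[-0.545,0.4,0,0,0,0,0],[-0.545,1,0,0,0,0,0],[-0.545,1,0,-0.5,0,0,0],[-0.545,0.5,-0.5,-1,0,0,0],[1,0,-1,-1,0,0,0]]' >/dev/null
python3 -m handwheel '[[1,0,-1,-1,0,0,0],[1,0.1,-1,-0.5,0,0,0],[1,0.2,-1,0,0,0,0],[1,0,0,0,0,0,0],[1,0,0,0,0,0,0]]' >/dev/null
python3 - <<'E'
from h import *
where()
s=snapshot("top"); uv,p=hough(s); print(np.c_[uv,rf(p)].round(1))
E
```

```text
opening: 0.0199
gripper_force: 0.1
t 14.5 ring [-71.1  24.8] tip z 17.9 rpy [ 1.8000e+02  4.0000e-02 -1.7217e+02] open 19.9 F [-0.8 -0.7  0. ]
t 15.75 ring [-152.   -87.5] tip z 117.8 rpy [ 179.99    0.   -172.2 ] open 74.3 F [ 0.6 -0.1 -0.8]
[[ 3.329e+02  1.764e+02  1.300e+00  7.000e-01]
 [ 3.478e+02  1.739e+02  1.600e+00 -4.730e+01]
 [ 3.388e+02  1.622e+02  4.350e+01 -2.530e+01]
 [ 3.189e+02  1.791e+02  2.000e-01  4.620e+01]
 [ 3.238e+02  1.651e+02  4.230e+01  2.360e+01]
 [ 3.189e+02  1.791e+02  2.000e-01  4.620e+01]
 [ 3.388e+02  1.622e+02  4.350e+01 -2.530e+01]
 [ 3.329e+02  1.764e+02  1.300e+00  7.000e-01]
 [ 3.478e+02  1.739e+02  1.600e+00 -4.730e+01]
 [ 3.238e+02  1.651e+02  4.230e+01  2.360e+01]]
```

```bash
python3 -m handwheel '[[1,0,-0.06,0.9,0,0,0],[1,0,0,0.9,0,0,0],[1,0,0,1,0,0,0],[1,0,0,1,0,0,0],[1,0,0,0.15,0,0,0]]' >/dev/null
python3 -c "from h import *;where()"
python3 -m handwheel '[[-1,0,0,0,0,0,0],[-1,0,0,0,0,0,0],[-1,0,0,0,0,0,0],[-1,0,0,0,0,0,0],[-1,0,0,0,0,0,0]]' |tail -2
python3 -m handwheel '[[-1,0,0.4,0,0,0,0],[-1,0,0.5,0,0,0,0],[-1,-0.2,0.5,0,0,0,0],[-1,-0.3,0.5,0,0,0,0],[-1,-0.4,0.4,0,0,0,0]]' |tail -2
python3 -m handwheel '[[-1,-0.4,0.2,0,0,0,0],[-1,-0.3,0,0,0,0,0],[-1,0,0,0,0,0,0],[0.3,0,0,0,0,0,0],[0.3,0,0,0,0,0,0]]' |tail -2
python3 -c "from h import *;where()"
python3 -m handwheel '[[0.3,0,0,0,0,0,0],[0.3,0.5,0,0,0,0,0],[0.3,0.6,0,0,0,0,0],[0.3,0.6,0,0,0,0,0],[0.3,0.2,0,0,0,0,0]]' |tail -2
python3 -m handwheel '[[-0.545,0,0,0,0,0,0],[-0.545,0,0,0,0,0,0],[-0.545,0,0,0,0,0,0],[-0.545,-0.2,0,0,0,0,0],[-0.545,-0.2,0,0,0,0,0]]' |tail -2
python3 -c "from h import *;where()"
```

```text
t 16.43 ring [-152.1  -88.5] tip z 17.7 rpy [ 179.97   -0.19 -172.12] open 87.5 F [-0.4 -0.5  0.7]
opening: 0.0458
gripper_force: 30.0
opening: 0.0455
gripper_force: 30.0
opening: 0.0561
gripper_force: 0.0
t 18.3 ring [-111.6  -26. ] tip z 19.0 rpy [ 1.7998e+02  1.0000e-02 -1.7216e+02] open 56.1 F [ 0.7 -0.4  0.5]
opening: 0.0569
gripper_force: 0.0
opening: 0.0205
gripper_force: 2.4
t 19.55 ring [-149.3  -26.7] tip z 18.9 rpy [ 1.7999e+02 -1.0000e-01 -1.7219e+02] open 20.5 F [-2.8  0.1  1.1]
```

```bash
python3 -m handwheel '[[-0.545,-0.2,0.02,0,0,0,0],[-0.545,-0.3,0.02,0,0,0,0],[-0.545,-0.3,0,0,0,0,0],[-0.545,-0.3,0,0,0,0,0],[-0.545,-0.3,0,0,0,0,0]]' |tail -2
python3 -c "from h import *;where()"
python3 -m handwheel '[[-0.545,-0.3,0,0,0,0,0],[-0.545,-0.3,0,0,0,0,0],[-0.545,-0.2,0,0,0,0,0],[-0.545,-0.2,0,0,0,0,0],[-0.545,-0.2,0,0,0,0,0]]' |tail -2
python3 -c "from h import *;where()"
python3 -m handwheel '[[-0.545,-0.2,0,0,0,0,0],[-0.545,-0.2,0,0,0,0,0],[-0.545,0,0,0,0,0,0]]' |tail -2
python3 -c "from h import *;where()"
```

```text
opening: 0.02
gripper_force: 1.4
t 20.18 ring [-113.5  -25.7] tip z 19.1 rpy [-180.     -0.   -172.17] open 20.0 F [-1.7 -0.1 -0.5]
opening: 0.0199
gripper_force: 1.4
t 20.8 ring [-83.8 -25.7] tip z 19.1 rpy [ 1.8000e+02 -1.0000e-02 -1.7217e+02] open 19.9 F [-1.3 -0.6  0.4]
opening: 0.0199
gripper_force: 0.5
t 21.18 ring [-73.6 -25.7] tip z 19.2 rpy [-1.8000e+02  4.0000e-02 -1.7216e+02] open 19.9 F [-0.3 -0.8 -1. ]
```

Push about 3 mm more, then retract well clear and check.

```bash
python3 -m handwheel '[[-0.545,-0.12,0,0,0,0,0],[-0.545,0,0,0,0,0,0]]' |tail -2
python3 -c "from h import *;where()"
python3 -m handwheel '[[-0.545,0.4,0,0,0,0,0],[-0.545,1,0,0,0,0,0],[-0.545,1,0,-0.5,0,0,0],[-0.545,0.5,0,-1,0,0,0],[-0.545,0,-1,-1,0,0,0]]' >/dev/null
python3 -m handwheel '[[-0.545,0,-1,-1,0,0,0],[-0.545,0,-1,-1,0,0,0],[-0.545,0,-1,0,0,0,0],[-0.545,0,-1,0,0,0,0],[-0.545,0,-1,0,0,0,0]]' >/dev/null
python3 - <<'E'
from h import *
where()
s=snapshot("top"); uv,p=hough(s); r=rf(p);print(np.c_[uv,r,np.hypot(*r.T)].round(1))
cv2.imwrite("pics/t4.png",cv2.resize(s["color"][135:245,286:392,::-1],None,fx=5,fy=5))
E
```

```text
opening: 0.02
gripper_force: 1.1
t 21.43 ring [-71.1 -25.7] tip z 19.2 rpy [-180.     -0.   -172.17] open 20.0 F [-2.5  0.1  0.2]
t 22.68 ring [-143.8 -176.5] tip z 132.1 rpy [-1.7997e+02  1.0000e-01 -1.7217e+02] open 20.0 F [-0.  -0.5  0.3]
[[338.6 162.4  43.1 -24.7  49.7]]
```

View pics/t4.png

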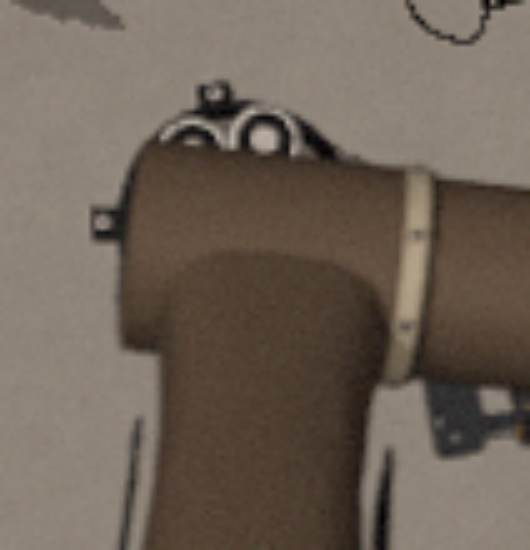

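The arm's elbow hides the ring at crop (150–380, 150–350), so I'll move further back towards the start pose.

```bash
python3 -m handwheel '[[-0.545,0.6,0,-1,0,0,0],[-0.545,0.6,0,-1,0,0,0],[-0.545,0.65,-0.5,-1,0,0,0],[-0.545,0.65,-1,-1,0,0,0],[-0.545,0.65,-1,0,0,0,0]]' >/dev/null
python3 -m handwheel '[[-0.545,0.65,-1,0,0,0,0],[-0.545,0.65,-1,0,0,0,0],[-0.545,0.65,-1,0,0,0,0],[-0.545,0.65,-1,0,0,0,0],[-0.545,0.65,-1,0,0,0,0]]' >/dev/null
python3 - <<'E'
from h import *
where()
s=snapshot("top"); uv,p=hough(s); r=rf(p);print(np.c_[uv,r,np.hypot(*r.T)].round(1))
cv2.imwrite("pics/t5.png",cv2.resize(s["color"][135:245,286:392,::-1],None,fx=5,fy=5))
E
```

```text
t 23.98 ring [-304.2 -363.8] tip z 231.8 rpy [-1.7996e+02  6.0000e-02 -1.7217e+02] open 20.0 F [ 1.1 -0.1  0.6]
[[ 3.242e+02  1.648e+02  4.310e+01  2.180e+01  4.830e+01]
 [ 3.332e+02  1.766e+02  6.000e-01 -2.000e-01  7.000e-01]
 [ 3.184e+02  1.782e+02  3.100e+00  4.740e+01  4.750e+01]
 [ 3.276e+02  1.906e+02 -4.080e+01  2.500e+01  4.790e+01]
 [ 3.478e+02  1.738e+02  2.100e+00 -4.740e+01  4.750e+01]
 [ 3.428e+02  1.879e+02 -4.030e+01 -2.400e+01  4.690e+01]
 [ 3.758e+02  1.871e+02 -5.470e+01 -1.281e+02  1.393e+02]
 [ 3.382e+02  1.622e+02  4.380e+01 -2.370e+01  4.980e+01]
 [ 3.184e+02  1.782e+02  3.100e+00  4.740e+01  4.750e+01]
 [ 3.276e+02  1.906e+02 -4.080e+01  2.500e+01  4.790e+01]
 [ 3.428e+02  1.879e+02 -4.030e+01 -2.400e+01  4.690e+01]
 [ 3.382e+02  1.622e+02  4.380e+01 -2.370e+01  4.980e+01]
 [ 3.242e+02  1.648e+02  4.310e+01  2.180e+01  4.830e+01]
 [ 3.478e+02  1.738e+02  2.100e+00 -4.740e+01  4.750e+01]
 [ 3.332e+02  1.766e+02  6.000e-01 -2.000e-01  7.000e-01]]
```

View pics/t5.png

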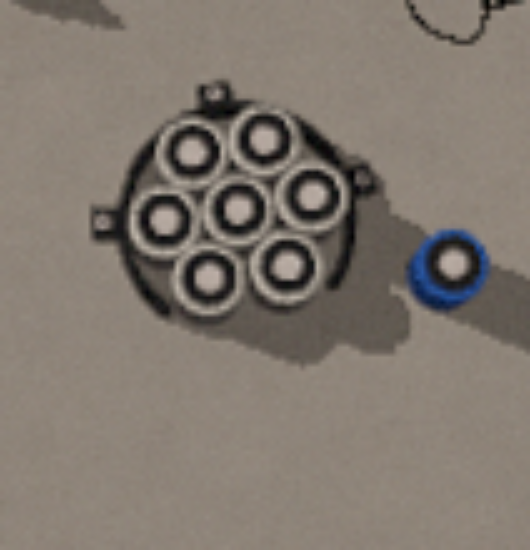

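The honeycomb is complete. The middle cell is 0.7 mm from the centre and the six around it are at 47–50 mm (limit 55 mm), so I'm handing the job in.

```bash
python3 -c "from plant import *;print(close_job())"
```

```text
the job is handed in; nothing more can be done
None
```

I handed the job in with all seven cells packed in the ring: the last top view put the middle cell about 1 mm from the ring's centre and the other six at 47–50 mm (limit 55 mm), after about 24 s of the 72 s allowed; the hand-in call returned no verdict.

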